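# Right the toppled empties tub and refill it

### The arm

A 6-joint arm with a two-finger parallel gripper is mounted at the origin on the work surface. World frame = base frame: x ahead of the robot, y to its left, z up, the work surface at z = 0. Lengths are in m, angles in degrees, forces in N, time in s.
With the tool pointing down it reaches from about 0.35 to 0.875 m from the base axis. Payload 4.2 kg.
Tool frame: the origin (TCP) lies on the centre line of the jaws, within the pads' length; the fingertips stand 11 mm ahead of it and the grasp point (between the pads) lies 8 mm behind it; y points along the fingers, z is the direction in which the jaws open and shut, and the axes are right-handed (so a half turn about y gives the same grasp; the last joint's range is limited). The gripper opens to 87 mm and grips with 3 to 60 N. Pads are 19 mm wide; open, the fingers measure 117 mm over their backs; the gripper's body (75 mm by 190 mm) begins 51 mm behind the grasp point.
Start: joints at [78.129, 22.042, 0.453, 0, -68.411, -14.817], TCP at [0.281, 0.558, 0.234] pointing down, gripper open.
Joint ranges: [-179.83, 179.83], [-69.29, 118.12], [-61.27, 80.66], [-181.25, 117.63], [-171.15, -9.14], [-177.46, 177.46]. Speed limits (degrees/s): [159.86, 159.86, 180, 180, 180, 180].

### API

Orientations are given as a 3x3 rotation matrix whose columns are the frame's x, y, z axes.
In Python, from station import r, optics gives the robot as it stands. The module is installed in compiled form; this text tells all that it offers.
- The arm moves only by the tool step_arm, never from a script. Its argument "moves" is a list that holds one entry, the list of rows, each a list of 7 numbers: the turn, a rotation vector about the tool's x, y, z in rad, then the shift along the tool's x, y, z in cm, then the opening in per cent of the stroke, from 0 (shut) to 100 (fully open). A call has exactly 5 rows; each row is the pose to reach, as a shift and turn from the pose commanded when the call began, along the tool's axes at that moment; what a row does not reach only later rows make up. A row lasts 1/12 s, in which the tool goes at most 41.7 mm and 7.16 degrees, less where a joint would pass 70% of its speed; a pose out of reach is approached as far as the arm can. A call with a gripper value outside its range is refused whole. The fingers move at their own pace and stop on an object; the grip force is fixed at half the most. Time passes only in rows, so rows that repeat a pose let the fingers close, or fill a call up. It gives the time, the measured TCP pose, the force and the opening at its end, in the units of the state.
- r.sense(): the state, without advancing time (a new reading comes with each control period).
- optics.capture(name): name is "scene" or "top" or "wrist"; returns a dict with "image" (420x560x3 uint8, red, green, blue), "fov_y" (degrees; the focal length in pixels is half the picture's height over the tangent of half this angle, whatever the lens; pixels are square), "cx", "cy" (the principal point, pixels), "cam_to_world" (4x4, takes a point from camera to world coordinates). Camera axes: x right, y down, z forward; pixel columns grow to the right and rows downward; lengths in m; the calibration is good to about 2 mm. A picture is of the moment at which its call begins. There is no depth.
- r.finish_job(): hands the job in, once; it reports no verdict.
The state is a dict: "time_s": time; "joints": joint angles; "joint_velocities": joint speeds; "effort": joint torques, N m; "tcp_pos": TCP position; "ee_rot": TCP orientation; "wrist_force": force on the tool from outside, world axes, zero at the start; "moment": the same for the moment, N m; "gripper_width": opening from 0.0 (shut) to 1.0 (fully open).
Only numpy, scipy, OpenCV 4.12 (cv2) and the standard library are available. Lean on these libraries where they do the work, as an engineer would, in place of code of your own. Each camera call takes 0.05 s, during which the arm holds its last target.

### The job

The open plastic tub for empties has been knocked over onto its side on the lab bench and its two empties have fallen out. Tip the tub back up so that it stands on its base about where it fell, then put the square bottle and the small culture flask back inside it. Leave the tip box, the glass beaker and the tube rack standing where they are.

Things in the scene. Friction and masses are not known exactly. Their poses are not given: they have to be found in the camera images.
- tub: Open-topped grey plastic tub, 100 mm wide (x), 150 mm long (y), 125 mm deep (z); walls and floor 4 mm; 0.28 kg. Ledges stick out 16 mm at its two ends (+y, -y) by the rim. Origin: centre of the base's underside; z points out through the mouth. It lies on a long side, 100 mm high: z level, mouth facing the robot's right (-y) to within 26 deg, y level, origin 50 mm up.
- tub_mouth (a point): Centre of the tub's mouth, in the plane of the rim, 125 mm from the base origin along the tub's z. To stand up, the tub tips away from its mouth about the lower edge of its base: the line on the bench under the base origin, parallel to the tub's y. A level push only slides it: raise it by the rim of its upper wall. Past about 47 deg it falls onto its base by itself, its origin at bench height.
- bottle_mid (a point): Centre of the empty square bottle: amber body 80 long, 48 x 48 mm, then neck and round black cap 38 mm across; 105 mm over all, 45 g. It lies flat, its length along the point's x, cap towards +x. The point is 24 mm above the bench, half-way along the whole bottle; the body reaches from 52.5 mm behind it to 27.5 mm ahead.
- flask_mid (a point): Centre of the empty small culture flask: flat frosted body 62 long, 50 wide, 26 mm high, then neck and round blue cap 25 mm across; 98 mm over all, 35 g. It lies flat, its length along the point's x, cap towards +x. The point is 13 mm above the bench, half-way along the whole flask; the body reaches from 49 mm behind it to 13 mm ahead.
- tipbox: Closed blue pipette-tip box standing on the bench, 88 x 125 mm and 82 mm high, loose; a bystander. Origin: centre of its underside.
- beaker: Empty glass beaker standing on the bench, 92 mm across the rim and 118 mm high, loose; a bystander. Origin: centre of its underside.
- rack: Low green tube rack, 68 x 215 mm and 44 mm high (small tube caps to 51 mm), loose, standing beyond the tub; a bystander. Origin: centre of its underside.
- stand: Black chip priming stand, base 150 x 95 mm with a post and syringe up to 190 mm high at its far end, fixed to the bench at the right. Origin: centre of its underside.

How it is judged (in metres and radians):
On the way:
1. the tub stands upright on its base, at rest, with both empties still outside it (angle between tub's own z axis and vertical below 0.06 rad and height (world z) of tub below 0.006 m and linear speed of tub below 0.03 m/s and horizontal distance between each of bottle_mid, flask_mid and tub above 0.09 m), for 0.3 s.
At the end, for the whole second after the job is handed in: The tub stands on its base on the bench (within 0.06 rad of upright, base within 6 mm of the bench, at rest), and the centres of the bottle and of the flask are both between its walls and at least 10 mm below its rim (angle between tub's own z axis and vertical below 0.06 rad and height (world z) of tub below 0.006 m and linear speed of tub below 0.03 m/s and x of bottle_mid in the frame of tub between -0.046 and 0.046 m and y of bottle_mid in the frame of tub between -0.071 and 0.071 m and z of bottle_mid in the frame of tub between 0 and 0.115 m and x of flask_mid in the frame of tub between -0.046 and 0.046 m and y of flask_mid in the frame of tub between -0.071 and 0.071 m and z of flask_mid in the frame of tub between 0 and 0.115 m); the robot touches nothing.
It fails at once if the tub is shoved or carried away: it must stand up about where it fell (its base ends 71 mm from its start by tipping alone; never more than 150 mm) (distance of tub from where it was at the start of the episode above 0.15 m).
It fails at once if a bystander is moved by more than 20 mm or tipped (distance of any of tipbox, beaker, rack from where it was at the start of the episode above 0.02 m or angle between any of tipbox, beaker, rack's own z axis and vertical above 0.2 rad).
It also fails if it takes over 72 s, if anything falls off the work surface, if the arm or the gripper's body presses on something with over 40 N, if the wrist force passes 120 N, or if a joint passes its speed limit or range.

## Working session

There is one attempt and no reset: what is moved stays moved. The work goes in short steps, Python scripts to look and compute and a tool call to move; the robot and the scene stay as the last step left them, time stands still between calls to the robot, and variables do not carry over. Pictures are saved under pics/ and viewed, and the job is handed in when it is done.

Besides the shell and the picture viewer there is one more tool, called after "Request:" by a JSON object that holds its "api" and its "payload". step_arm: Moves the arm, as the interface text tells. Its arguments: {"type":"object","properties":{"moves":{"type":"array"}},"required":["moves"]}

```bash
mkdir -p pics; ls; python3 - <<'E'
from station import r, optics
import cv2,numpy as np
s=r.sense(); print(s['time_s'],s['tcp_pos'],s['ee_rot'],s['gripper_width'])
for n in ['scene','top','wrist']:
    c=optics.capture(n); cv2.imwrite(f'pics/{n}0.png',c['image'][:,:,::-1]); print(n,c['fov_y'],c['cx'],c['cy'],np.round(c['cam_to_world'],3).tolist())
E
```

```text
pics
0.0 [0.28041403 0.55790648 0.23244542] [[-8.93386279e-01 -9.28224235e-04 -4.49288432e-01]
 [ 4.49289384e-01 -2.02540198e-03 -8.93383987e-01]
 [-8.07290138e-05 -9.99997518e-01  2.22650764e-03]] 1.0032320914009567
scene 47.25387626467728 280.6367269916556 206.7294757571678 [[-0.774, 0.365, -0.518, 1.404], [0.633, 0.47, -0.615, 0.865], [0.019, -0.804, -0.595, 0.962], [0.0, 0.0, 0.0, 1.0]]
top 56.07186484769419 275.7726227231168 210.6809051709445 [[0.005, -0.99, 0.14, 0.436], [-1.0, -0.003, 0.013, -0.096], [-0.013, -0.14, -0.99, 1.347], [0.0, 0.0, 0.0, 1.0]]
wrist 67.91546577712477 283.1039623861102 210.2564395616736 [[-0.449, -0.857, -0.253, 0.349], [-0.893, 0.431, 0.125, 0.524], [0.002, 0.282, -0.959, 0.384], [0.0, 0.0, 0.0, 1.0]]
```

View pics/scene0.png

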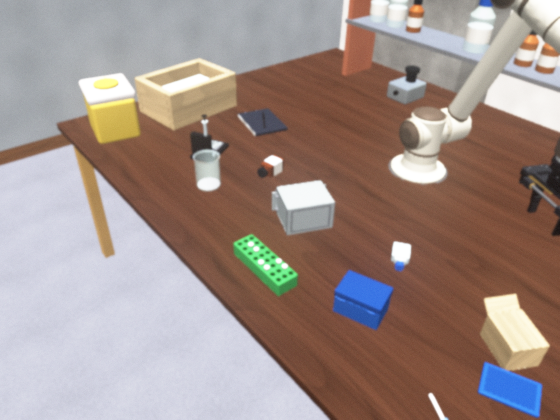

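View pics/top0.png

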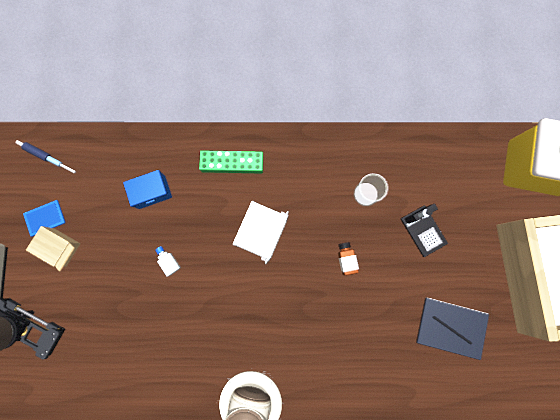

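View pics/wrist0.png

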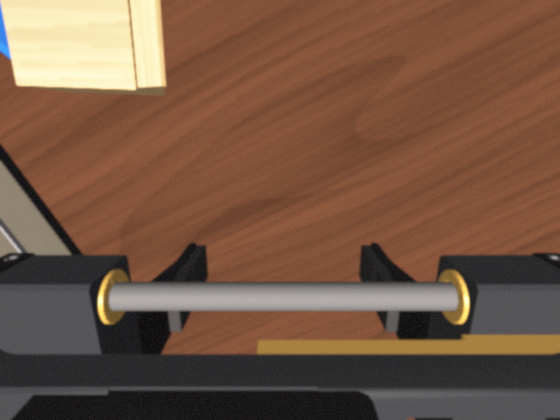

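The scene view shows the tub in the middle. In the top view the tub is at about (260,231) with its ledged rim to the right, the flask at (167,261), the bottle at (347,258) and the rack at (231,161). I'll enlarge these.

```bash
cat > h.py <<'E'
import numpy as np,cv2
from station import r,optics
def ray(c,uv,z):
    f=210/np.tan(np.radians(c['fov_y']/2)); d=np.array([(uv[0]-c['cx'])/f,(uv[1]-c['cy'])/f,1.])
    T=np.array(c['cam_to_world']); d=T[:3,:3]@d; o=T[:3,3]; return o+d*(z-o[2])/d[2]
def proj(c,p):
    f=210/np.tan(np.radians(c['fov_y']/2)); T=np.array(c['cam_to_world']); q=T[:3,:3].T@(np.array(p)-T[:3,3])
    return np.array([q[0]/q[2]*f+c['cx'],q[1]/q[2]*f+c['cy']])
def crop(c,name,u0,v0,w,h,k):
    im=c['image'][v0:v0+h,u0:u0+w,::-1]; im=cv2.resize(im,None,fx=k,fy=k,interpolation=cv2.INTER_CUBIC)
    for u in range(((u0+9)//10)*10,u0+w,10):
        cv2.putText(im,str(u),((u-u0)*k,10),0,.35,(0,255,255),1); cv2.line(im,((u-u0)*k+k//2,12),((u-u0)*k+k//2,18),(0,255,255),1)
    for v in range(((v0+9)//10)*10,v0+h,10):
        cv2.putText(im,str(v),(0,(v-v0)*k+k//2),0,.35,(0,255,255),1); cv2.line(im,(22,(v-v0)*k+k//2),(28,(v-v0)*k+k//2),(0,255,255),1)
    cv2.imwrite(f'pics/{name}.png',im)
E
python3 - <<'E'
from h import *
c=optics.capture('top')
crop(c,'t_tub',220,190,80,80,7); crop(c,'t_fl',145,235,40,50,11); crop(c,'t_bo',325,230,40,50,11)
E
```

```text
(no output)
```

View pics/t_tub.png

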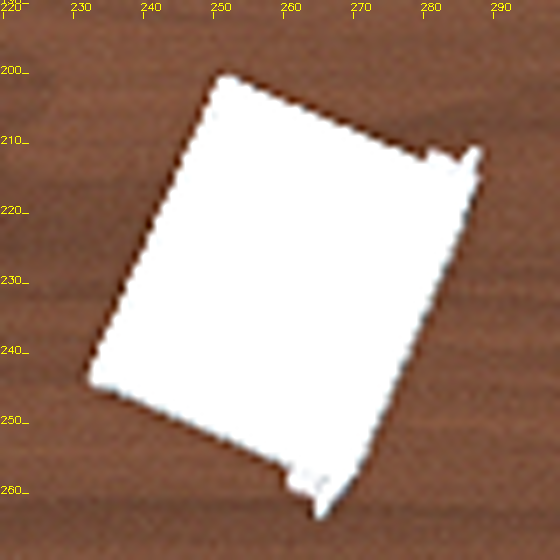

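View pics/t_fl.png

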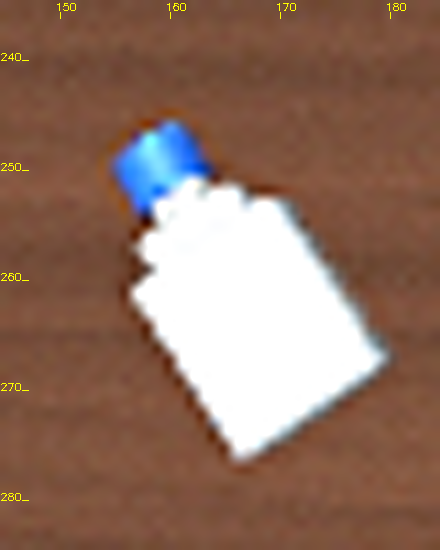

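View pics/t_bo.png

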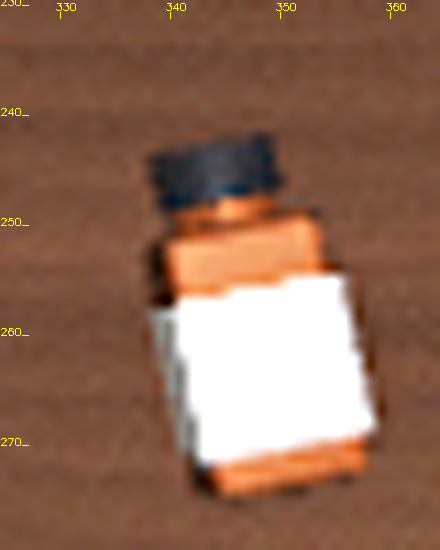

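```bash
python3 - <<'E'
from h import *
c=optics.capture('top')
P=lambda u,v,z:ray(c,(u,v),z)
A=P(251,200,.1);B=P(232.3,244.3,.1);C=P(284.5,215,.1);D=P(270,257.5,.1)
print('base',A,B,np.linalg.norm(A-B)); print('C',C,D,np.linalg.norm(A-C),np.linalg.norm(B-D))
m=(A+B)/2; mm=P(277.5,236,.1);d=A-B; n=np.array([d[1],-d[0]])/np.linalg.norm(d[:2]);print('n',n,'ang dev from -y',np.degrees(np.arctan2(n[0],-n[1])),m,mm-m)
a=P(166.5,276,.026);b=P(179.5,267,.026);cap=P(156.8,246.8,.013)
# cap end: corners (154.5,250),(160.5,245.5)
e=P(157,247.5,.013);base=(a+b)/2
print('flask',a,b,np.linalg.norm(a-b),base,e,np.linalg.norm((e-base)[:2]),np.degrees(np.arctan2((e-base)[1],(e-base)[0])),(e+base)/2)
a=P(343.5,274.5,.048);b=P(357.5,272,.048);e=P(344,243,.03);base=(a+b)/2
print('bottle',a,b,np.linalg.norm(a-b),base,e,np.linalg.norm((e-base)[:2]),np.degrees(np.arctan2((e-base)[1],(e-base)[0])),(e+base)/2)
for n,u,v,z in [('rackNL',200,169,.044),('rackNR',263,173,.044),('beaker rim',374,188,.118),('beaker base',367,193,0.0),('tipTL',124,182,.082),('tipBR',170,192,.082),('tipBL',134,208,.05),('tipTR',162,171,.082),('standBL',426,255,.02),('standL',402,215,.02)]: print(n,P(u,v,z))
s=optics.capture('scene'); crop(s,'s_tub',225,165,130,130,6)
E
```

```text
base [0.64725855 0.00092894 0.1       ] [0.50515081 0.05808964 0.1       ] 0.1531729523328057
C [ 0.5990993  -0.10664023  0.1       ] [ 0.46430063 -0.06137592  0.1       ] 0.11785770234081099 0.126256714843725
n [-0.37317751 -0.92775996] ang dev from -y -21.91171660469656 [0.57620468 0.02950929 0.1       ] [-0.04420365 -0.114139    0.        ]
flask [0.40332936 0.2836443  0.026     ] [0.43310402 0.24155097 0.026     ] 0.05155946532611638 [0.41821669 0.26259763 0.026     ] [0.49800821 0.32385531 0.013     ] 0.10059418408756457 37.51422537998069 [0.45811245 0.29322647 0.0195    ]
bottle [ 0.41183452 -0.29893958  0.048     ] [ 0.4200956  -0.34445008  0.048     ] 0.04625420041945032 [ 0.41596506 -0.32169483  0.048     ] [ 0.51499147 -0.30537047  0.03      ] 0.10036291362352405 9.36093911457243 [ 0.46547827 -0.31353265  0.039     ]
rackNL [0.76296057 0.18013374 0.044     ]
rackNR [ 0.7495001  -0.03408975  0.044     ]
beaker rim [ 0.6838688  -0.38935785  0.118     ]
beaker base [ 0.68995193 -0.39288769  0.        ]
tipTL [0.70908849 0.42138217 0.082     ]
tipBR [0.67605396 0.26805839 0.082     ]
tipBL [0.62744744 0.39561486 0.05      ]
tipTR [0.74642144 0.29757121 0.082     ]
standBL [ 0.47690102 -0.57862463  0.02      ]
standL [ 0.61093534 -0.50435548  0.02      ]
```

View pics/s_tub.png

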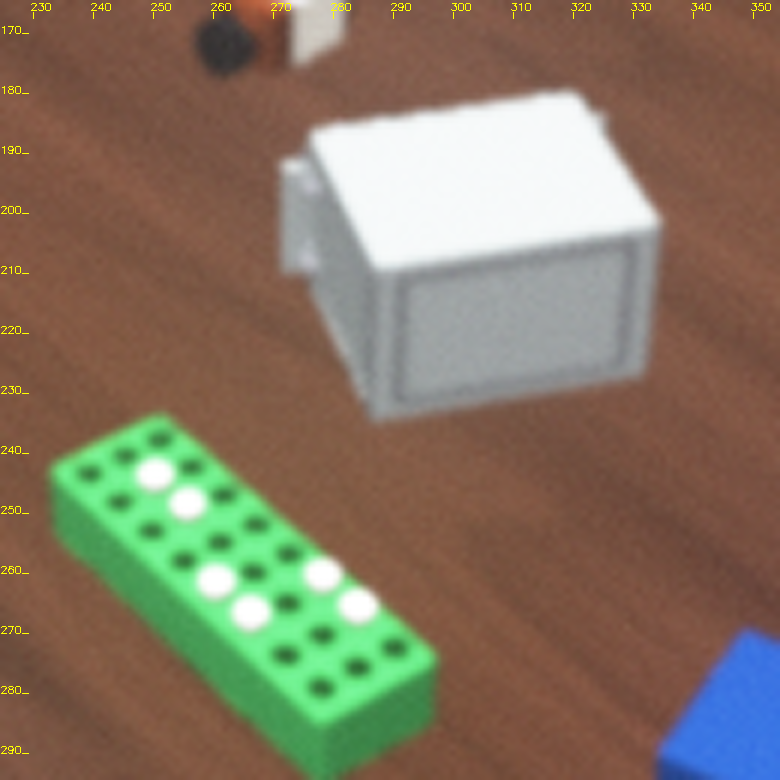

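The side view confirms it: the base faces the camera and the mouth points towards −y, rotated about 22°. The tub's size and flask and bottle lengths (about 100 mm) check out. Plan: close the jaws, tilt the tool nearly level, slip it under the upper rim and swing the tub about its hinge.

```bash
cat >> h.py <<'E'
from scipy.spatial.transform import Rotation as Ro
a0=np.radians(21.9); N=np.array([-np.sin(a0),-np.cos(a0),0]); D=np.array([np.cos(a0),-np.sin(a0),0]); Z=np.array([0,0,1.])
RIM=np.array([.529,-.087,.1]); HINGE=np.array([.576,.0295,0])
def tilt(p,zz=None): # p deg below horizontal, pointing -N ; z=-D
    y=-N*np.cos(np.radians(p))-Z*np.sin(np.radians(p)); z=-D; return np.column_stack([np.cross(y,z),y,z])
def down(ang): # tool z axis horizontal at world angle ang deg
    z=np.array([np.cos(np.radians(ang)),np.sin(np.radians(ang)),0]); y=-Z; return np.column_stack([np.cross(y,z),y,z])
def go(pos,R):
    s=r.sense(); R0=np.array(s['ee_rot']); p=np.array(s['tcp_pos'])
    rv=Ro.from_matrix(R0.T@R).as_rotvec(); sh=R0.T@(np.array(pos)-p)*100
    print('t',round(s['time_s'],2),'tcp',np.round(p,3),'F',np.round(s['wrist_force'],1),'g',round(s['gripper_width'],2),'| turn',np.round(rv,3),'shift',np.round(sh,2),'rows',round(max(np.linalg.norm(sh)/4.17,np.degrees(np.linalg.norm(rv))/7.16),1))
E
python3 - <<'E'
from h import *
go([.40,.25,.32],down(158.1))
go([.46,-.24,.28],down(158.1))
R=tilt(25);y=R[:,1]; tipf=RIM-N*.035; tipf[2]=.061; print('final tcp',tipf-.011*y,'pre',tipf-.011*y+.09*N)
E
```

```text
t 0.3 tcp [0.281 0.558 0.233] F [-0.3 -0.2  0.2] g 1.0 | turn [-1.000e-03  1.487e+00 -1.000e-03] shift [-24.51  -8.66  22.18] rows 11.9
t 0.3 tcp [0.281 0.558 0.233] F [-0.3 -0.2  0.2] g 1.0 | turn [-1.000e-03  1.487e+00 -1.000e-03] shift [-51.89  -4.63  63.26] rows 19.7
final tcp [ 0.53833611 -0.06377569  0.0656488 ] pre [ 0.50476721 -0.14728095  0.0656488 ]
```

Request:
{"api": "step_arm", "payload": {"moves": [[[0, 0.1, 0, -3.1, -0.8, 2.8, 0], [0, 0.2, 0, -6.2, -1.6, 5.6, 0], [0, 0.3, 0, -9.3, -2.4, 8.4, 0], [0, 0.4, 0, -12.4, -3.2, 11.2, 0], [0, 0.5, 0, -15.5, -4, 14, 0]]]}}

```text
time_s: 0.72
tcp_pos: [0.3549, 0.3658, 0.2731]
ee_rot: [[-0.565, 0.0, -0.825], [0.825, 0.0, -0.565], [-0.0, -1.0, -0.0]]
wrist_force: [1.1, -1.2, 0.3]
gripper_width: 0.708
```

```bash
python3 - <<'E'
from h import *
go([.46,-.24,.28],down(158.1))
E
```

```text
t 0.72 tcp [0.355 0.366 0.273] F [ 1.1 -1.2  0.3] g 0.71 | turn [0.    0.983 0.   ] shift [-55.91  -0.69  25.58] rows 14.7
```

Request:
{"api": "step_arm", "payload": {"moves": [[[0, 0.1, 0, -3.7, 0, 1.7, 0], [0, 0.2, 0, -7.4, 0, 3.4, 0], [0, 0.3, 0, -11.1, -0.2, 5.1, 0], [0, 0.4, 0, -14.8, -0.4, 6.8, 0], [0, 0.5, 0, -18.5, -0.6, 8.5, 0]]]}}

```text
time_s: 1.13
tcp_pos: [0.3898, 0.1652, 0.2791]
ee_rot: [[-0.101, 0.001, -0.995], [0.995, 0.001, -0.101], [0.0, -1.0, -0.001]]
wrist_force: [1.1, 0.1, 0.8]
gripper_width: 0.327
```

```bash
python3 - <<'E'
from h import *
go([.46,-.24,.28],down(158.1))
go([.46,-.24,.28],tilt(65))
E
```

```text
t 1.13 tcp [0.39  0.165 0.279] F [1.1 0.1 0.8] g 0.33 | turn [0.001 0.483 0.001] shift [-41.02  -0.11  -2.91] rows 9.9
t 1.13 tcp [0.39  0.165 0.279] F [1.1 0.1 0.8] g 0.33 | turn [-0.105  0.475 -0.427] shift [-41.02  -0.11  -2.91] rows 9.9
```

Request:
{"api": "step_arm", "payload": {"moves": [[[0, 0.1, 0, -4.1, 0, -0.3, 0], [0, 0.2, 0, -8.2, 0, -0.6, 0], [0, 0.3, 0, -12.3, 0, -0.9, 0], [0, 0.4, 0, -16.4, 0, -1.2, 0], [0, 0.48, 0, -20.5, 0, -1.5, 0]]]}}

```text
time_s: 1.55
tcp_pos: [0.4262, -0.0371, 0.2792]
ee_rot: [[0.37, 0.001, -0.929], [0.929, 0.0, 0.37], [0.001, -1.0, -0.001]]
wrist_force: [1.7, 0.8, -0.5]
gripper_width: 0.019
```

```bash
python3 - <<'E'
from h import *
go([.46,-.24,.28],tilt(60))
E
```

```text
t 1.55 tcp [ 0.426 -0.037  0.279] F [ 1.7  0.8 -0.5] g 0.02 | turn [ 0.     0.003 -0.523] shift [-17.59  -0.08 -10.65] rows 4.9
```

Request:
{"api": "step_arm", "payload": {"moves": [[[0, 0, -0.1, -3.5, 0, -2.1, 0], [0, 0, -0.2, -7, 0, -4.2, 0], [0, 0, -0.3, -10.5, 0, -6.3, 0], [0, 0, -0.4, -14, 0, -8.4, 0], [0, 0, -0.52, -17.6, 0, -10.6, 0]]]}}

```text
time_s: 1.97
tcp_pos: [0.4591, -0.2276, 0.2808]
ee_rot: [[0.313, 0.188, -0.931], [0.807, 0.465, 0.365], [0.502, -0.865, -0.007]]
wrist_force: [1.5, 1.8, 0.1]
gripper_width: 0.01
```

```bash
python3 - <<'E'
from h import *
print(r.sense()['joints'])
go([.4948,-.172,.16],tilt(25))
E
```

```text
[-27.45716193  13.65386264   0.70484038 -30.33838632 -81.50388029
  11.93846009]
t 1.97 tcp [ 0.459 -0.228  0.281] F [1.5 1.8 0.1] g 0.01 | turn [-0.002  0.011 -0.609] shift [-0.46 13.71 -1.21] rows 4.9
```

Request:
{"api": "step_arm", "payload": {"moves": [[[0, 0, -0.12, 0, 2.5, -0.2, 0], [0, 0, -0.24, 0, 5, -0.4, 0], [0, 0, -0.36, -0.2, 7.5, -0.6, 0], [0, 0, -0.48, -0.3, 10, -0.9, 0], [0, 0, -0.6, -0.5, 12.5, -1.2, 0]]]}}

```text
time_s: 2.38
tcp_pos: [0.4915, -0.1776, 0.168]
ee_rot: [[0.156, 0.334, -0.93], [0.403, 0.838, 0.369], [0.902, -0.432, -0.004]]
wrist_force: [-0.3, -0.4, -1.0]
gripper_width: 0.006
```

```bash
python3 - <<'E'
from h import *
print(r.sense()['joints'])
c=optics.capture('scene'); cv2.imwrite('pics/s1.png',c['image'][80:350,150:,::-1].repeat(2,0).repeat(2,1)[:540,:800])
go([.4948,-.172,.066],tilt(25))
E
```

```text
[-39.18047694  31.57699424  -1.67976216 -59.38043095 -89.39177986
  37.32970161]
t 2.43 tcp [ 0.49  -0.176  0.155] F [  5.2  -4.1 -20.1] g 0.01 | turn [-0.01  -0.02   0.003] shift [-7.82  4.23 -0.51] rows 2.1
```

View pics/s1.png

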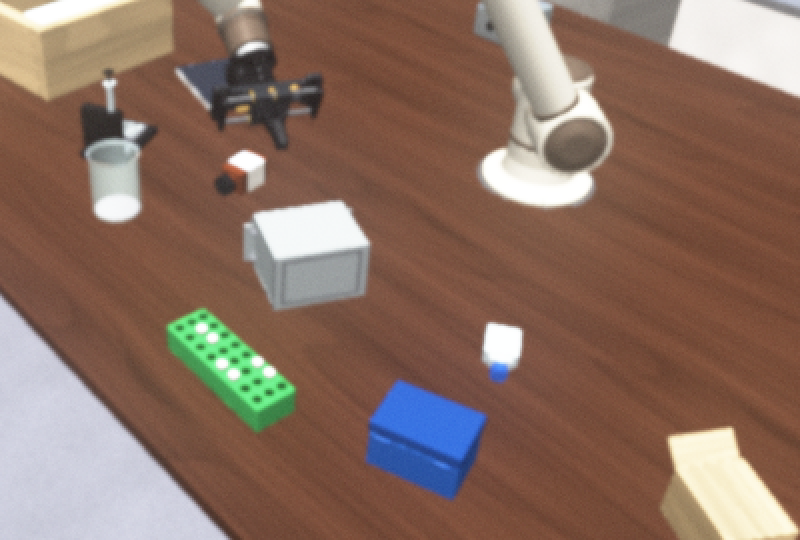

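The gripper is up behind the bottle (crop pixels about (270,110)). The force reading of −20 N needs checking, so I'll hold still and look.

Request:
{"api": "step_arm", "payload": {"moves": [[[0, 0, 0, 0, 0, 0, 0], [0, 0, 0, 0, 0, 0, 0], [0, 0, 0, 0, 0, 0, 0], [0, 0, 0, 0, 0, 0, 0], [0, 0, 0, 0, 0, 0, 0]]]}}

```text
time_s: 2.85
tcp_pos: [0.4916, -0.1764, 0.1719]
ee_rot: [[0.153, 0.331, -0.931], [0.412, 0.835, 0.365], [0.898, -0.439, -0.009]]
wrist_force: [0.3, -1.3, 0.4]
gripper_width: 0.004
```

```bash
python3 - <<'E'
from h import *
c=optics.capture('scene'); crop(c,'s2',210,60,140,100,5)
c=optics.capture('top'); crop(c,'t2',280,180,130,110,5)
go([.4948,-.172,.066],tilt(25))
E
```

```text
t 2.95 tcp [ 0.491 -0.176  0.171] F [-1.1 -0.1 -0.7] g 0.01 | turn [-0.005  0.009 -0.017] shift [-9.18  5.06 -0.11] rows 2.5
```

View pics/s2.png

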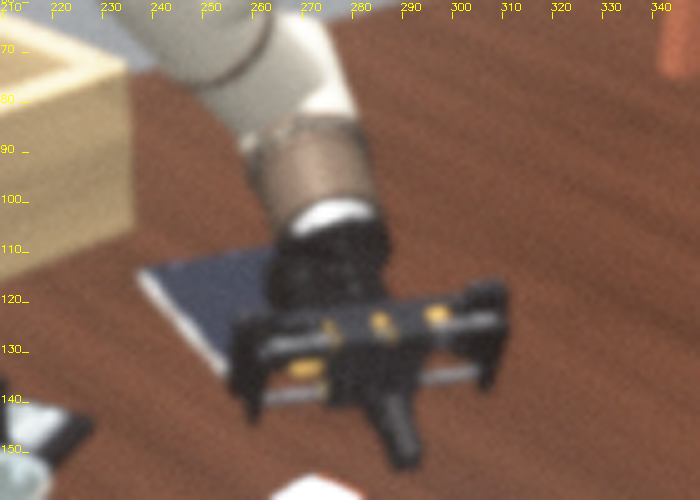

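View pics/t2.png

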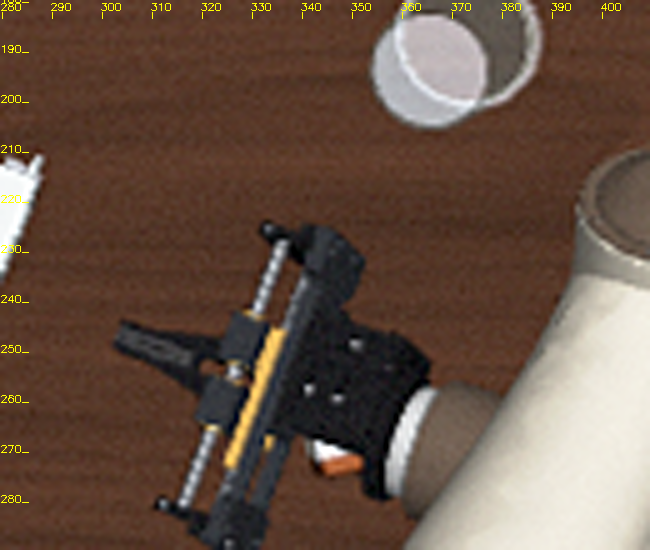

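The spike was only inertial; the force is back to about 0. The top view shows the closed fingertips at (303,247) pointing at the mouth, and the wrist well above the bottle. Lowering now.

```bash
python3 - <<'E'
from h import *
go([.505,-.147,.066],tilt(22))
E
```

```text
t 2.95 tcp [ 0.491 -0.176  0.171] F [-1.1 -0.1 -0.7] g 0.01 | turn [-0.005  0.009 -0.069] shift [-8.    7.49 -0.15] rows 2.6
```

Request:
{"api": "step_arm", "payload": {"moves": [[[0, 0, -0.02, -2, 1.9, 0, 0], [0, 0, -0.04, -4, 3.7, 0, 0], [0, 0, -0.06, -6, 5.6, 0, 0], [0, 0, -0.07, -8, 7.5, -0.1, 0], [0, 0, -0.07, -8, 7.5, -0.1, 0]]]}}

```text
time_s: 3.37
tcp_pos: [0.5025, -0.1442, 0.0595]
ee_rot: [[0.143, 0.337, -0.931], [0.341, 0.866, 0.366], [0.929, -0.37, 0.009]]
wrist_force: [-0.7, -0.7, -0.1]
gripper_width: 0.011
```

```bash
python3 - <<'E'
from h import *
c=optics.capture('scene'); crop(c,'s3',220,80,140,110,5)
c=optics.capture('top'); crop(c,'t3',220,180,130,110,5)
R=tilt(22);y=R[:,1]; tipf=RIM-N*.035; tipf[2]=.064; go(tipf-.011*y,R)
E
```

```text
t 3.47 tcp [ 0.504 -0.146  0.064] F [0.3 0.5 1.4] g 0.01 | turn [-0.008  0.003  0.003] shift [ 3.75  8.13 -0.21] rows 2.1
```

View pics/s3.png

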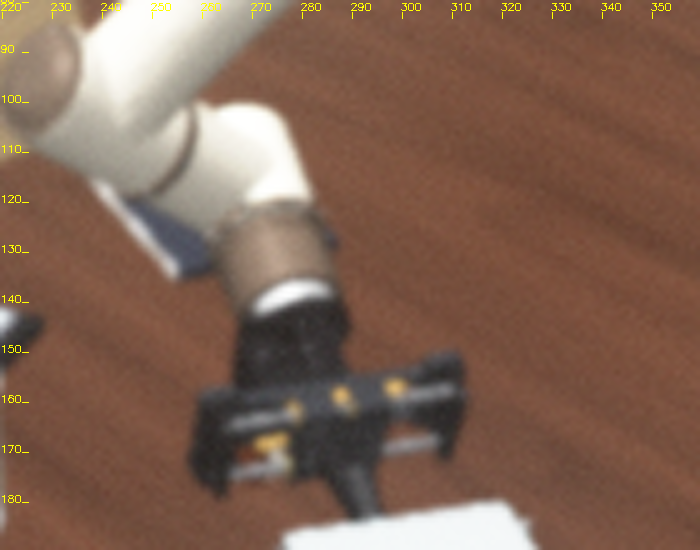

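View pics/t3.png

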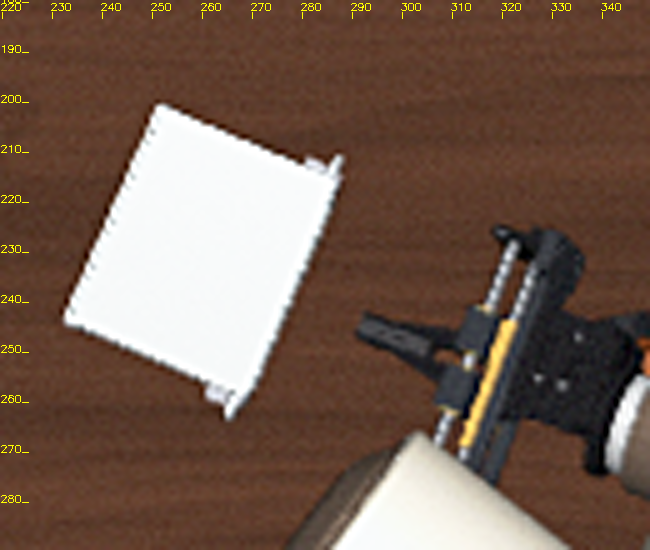

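Fingers are lined up with the mouth (tip at (291,243), rim centre near (278,236)). Inserting.

Request:
{"api": "step_arm", "payload": {"moves": [[[0, 0, 0, 0.7, 1.6, 0, 0], [0, 0, 0, 1.4, 3.2, -0.1, 0], [0, 0, 0, 2.2, 4.8, -0.1, 0], [0, 0, 0, 3, 6.5, -0.2, 0], [0, 0, 0, 3.7, 8.1, -0.2, 0]]]}}

```text
time_s: 3.88
tcp_pos: [0.5397, -0.0648, 0.0708]
ee_rot: [[0.13, 0.342, -0.931], [0.349, 0.863, 0.366], [0.928, -0.373, -0.007]]
wrist_force: [-0.2, -0.9, -0.6]
gripper_width: 0.006
```

```bash
cat >> h.py <<'E'
def arc(phis,lift=0,p=22,dep=.035,dz=None):
    "targets with tool fixed in the tub frame (tipped phi about HINGE)"
    R=tilt(p);y=R[:,1]; tipf=RIM-N*dep; tipf[2]=.064+lift; P=tipf-.011*y
    s=r.sense(); R0=np.array(s['ee_rot']); p0=np.array(s['tcp_pos'])
    print('t',round(s['time_s'],2),'tcp',np.round(p0,3),'F',np.round(s['wrist_force'],1))
    for ph in phis:
        # axis: rotates N->Z : axis = N x Z
        Q=Ro.from_rotvec(np.cross(N,Z)*np.radians(ph)).as_matrix()
        Pt=HINGE+Q@(P-HINGE); Rt=Q@R
        print(ph,np.round(Ro.from_matrix(R0.T@Rt).as_rotvec(),3),np.round(R0.T@(Pt-p0)*100,2),np.round(Pt,3))
E
python3 - <<'E'
from h import *
arc([0,5,10,15,20,25],lift=.012)
c=optics.capture('top'); crop(c,'t4',220,180,130,110,5)
E
```

```text
t 3.88 tcp [ 0.54  -0.065  0.071] F [-0.2 -0.9 -0.6]
0 [-0.004  0.009  0.002] [ 0.88 -0.33  0.16] [ 0.538 -0.064  0.08 ]
5 [-0.004  0.009  0.089] [1.94 0.04 0.15] [ 0.541 -0.057  0.089]
10 [-0.004  0.01   0.177] [2.97 0.5  0.14] [ 0.544 -0.05   0.096]
15 [-0.003  0.01   0.264] [3.95 1.04 0.13] [ 0.547 -0.042  0.103]
20 [-0.003  0.01   0.351] [4.88 1.67 0.12] [ 0.551 -0.033  0.11 ]
25 [-0.002  0.01   0.438] [5.75 2.38 0.1 ] [ 0.554 -0.024  0.115]
```

View pics/t4.png

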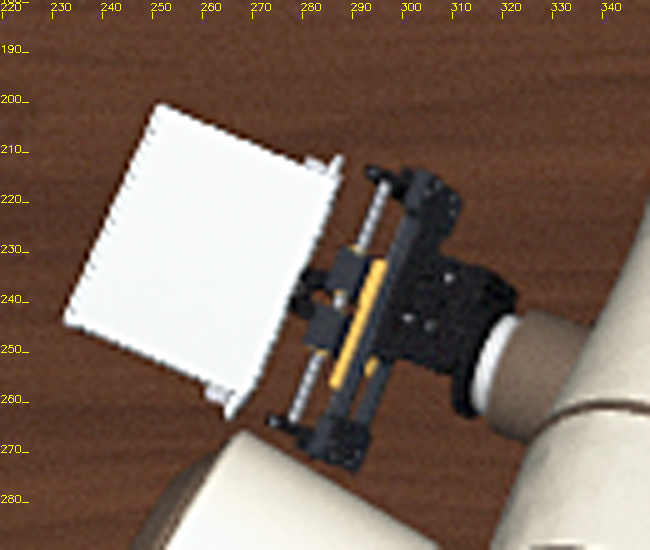

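Fingers are under the upper wall and the tub hasn't moved. Starting the swing.

Request:
{"api": "step_arm", "payload": {"moves": [[[0, 0.01, 0, 0.9, -0.3, 0.1, 0], [0, 0.01, 0.06, 1.6, -0.1, 0.1, 0], [0, 0.01, 0.11, 2.2, 0.1, 0.1, 0], [0, 0.01, 0.17, 2.9, 0.5, 0.1, 0], [0, 0.01, 0.22, 3.5, 0.8, 0.1, 0]]]}}

```text
time_s: 4.35
tcp_pos: [0.5459, -0.0461, 0.1006]
ee_rot: [[0.212, 0.304, -0.929], [0.527, 0.765, 0.371], [0.823, -0.568, 0.002]]
wrist_force: [-0.0, 0.5, -0.9]
gripper_width: 0.008
```

```bash
python3 - <<'E'
from h import *
arc([12,15,18,21,24,27,30],lift=.012)
c=optics.capture('scene'); crop(c,'s5',220,120,140,120,5)
E
```

```text
t 4.35 tcp [ 0.546 -0.046  0.101] F [-0.   0.5 -0.9]
12 [-0.003 -0.    -0.011] [-0.14  0.02  0.04] [ 0.545 -0.046  0.099]
15 [-0.003 -0.     0.042] [0.51 0.22 0.04] [ 0.547 -0.042  0.103]
18 [-0.003 -0.     0.094] [1.14 0.46 0.04] [ 0.549 -0.036  0.107]
21 [-0.003 -0.     0.146] [1.76 0.73 0.04] [ 0.551 -0.031  0.111]
24 [-0.003 -0.     0.199] [2.36 1.03 0.04] [ 0.554 -0.026  0.114]
27 [-0.003 -0.     0.251] [2.95 1.36 0.04] [ 0.556 -0.02   0.117]
30 [-0.003  0.     0.303] [3.52 1.72 0.04] [ 0.558 -0.014  0.12 ]
```

View pics/s5.png

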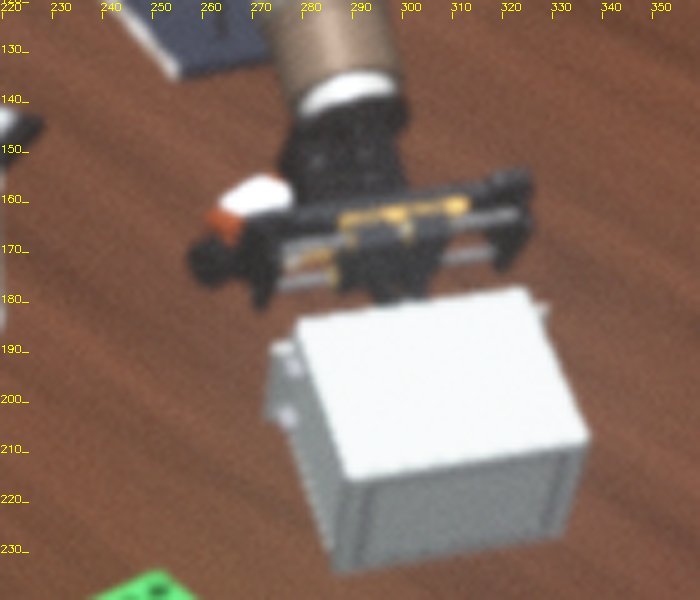

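The tub is tipping about its hinge, with the base edge still around row 232. Continuing.

Request:
{"api": "step_arm", "payload": {"moves": [[[0, 0, 0.05, 0.6, 0.2, 0, 0], [0, 0, 0.11, 1.2, 0.5, 0, 0], [0, 0, 0.17, 2, 0.8, 0, 0], [0, 0, 0.23, 2.7, 1.2, 0, 0], [0, 0, 0.3, 3.5, 1.7, 0, 0]]]}}

```text
time_s: 4.82
tcp_pos: [0.5582, -0.0149, 0.1189]
ee_rot: [[0.295, 0.227, -0.928], [0.727, 0.577, 0.372], [0.62, -0.785, 0.005]]
wrist_force: [0.1, -0.1, -0.0]
gripper_width: 0.007
```

```bash
python3 - <<'E'
from h import *
arc([32,36,40,44,48,52],lift=.012)
c=optics.capture('scene'); crop(c,'s6',220,120,140,120,5)
E
```

```text
t 4.82 tcp [ 0.558 -0.015  0.119] F [ 0.1 -0.1 -0. ]
32 [-0.004 -0.002  0.04 ] [0.53 0.1  0.02] [ 0.56  -0.01   0.121]
36 [-0.004 -0.002  0.11 ] [1.37 0.42 0.02] [ 0.563 -0.002  0.124]
40 [-0.004 -0.002  0.18 ] [2.19 0.8  0.02] [0.566 0.006 0.126]
44 [-0.004 -0.002  0.25 ] [2.98 1.23 0.02] [0.57  0.014 0.128]
48 [-0.004 -0.001  0.319] [3.73 1.72 0.02] [0.573 0.022 0.129]
52 [-0.004 -0.001  0.389] [4.45 2.26 0.02] [0.576 0.031 0.129]
```

View pics/s6.png

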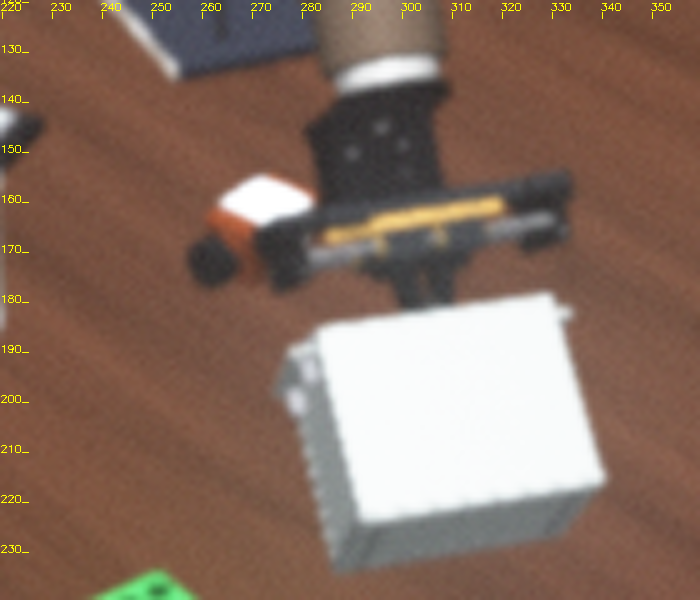

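Request:
{"api": "step_arm", "payload": {"moves": [[[0, 0, 0.06, 0.8, 0.2, 0, 0], [0, 0, 0.12, 1.5, 0.5, 0, 0], [0, 0, 0.18, 2.2, 0.8, 0, 0], [0, 0, 0.23, 2.8, 1.1, 0, 0], [0, 0, 0.28, 3.3, 1.4, 0, 0]]]}}

```text
time_s: 5.28
tcp_pos: [0.5712, 0.0186, 0.1285]
ee_rot: [[0.345, 0.137, -0.929], [0.858, 0.356, 0.371], [0.381, -0.925, 0.005]]
wrist_force: [-0.2, 0.1, -0.2]
gripper_width: 0.009
```

```bash
python3 - <<'E'
from h import *
arc([46,48,50,52,54,56,60],lift=.012)
c=optics.capture('scene'); crop(c,'s7',220,120,140,120,5)
E
```

```text
t 5.28 tcp [0.571 0.019 0.128] F [-0.2  0.1 -0.2]
46 [-0.006  0.     0.007] [-0.06  0.01 -0.02] [0.571 0.018 0.128]
48 [-0.006  0.     0.042] [ 0.37  0.15 -0.02] [0.573 0.022 0.129]
50 [-0.006  0.     0.077] [ 0.79  0.3  -0.02] [0.575 0.026 0.129]
52 [-0.006  0.001  0.112] [ 1.21  0.47 -0.02] [0.576 0.031 0.129]
54 [-0.006  0.001  0.147] [ 1.62  0.65 -0.02] [0.578 0.035 0.129]
56 [-0.006  0.001  0.181] [ 2.02  0.84 -0.03] [0.58  0.039 0.128]
60 [-0.006  0.001  0.251] [ 2.81  1.28 -0.03] [0.583 0.047 0.127]
```

View pics/s7.png

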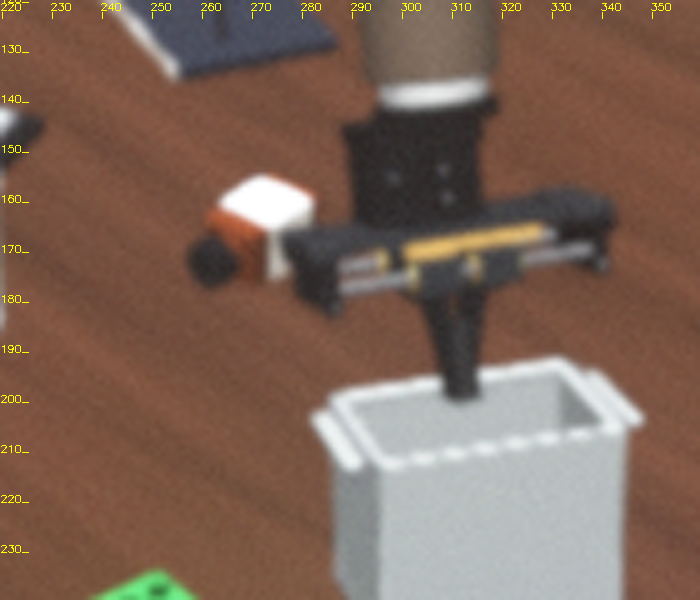

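It went over and stands upright, with the finger near the mouth's centre. Lifting straight out.

Request:
{"api": "step_arm", "payload": {"moves": [[[0, 0, 0, 1, -2.6, 0, 0], [0, 0, 0, 2.2, -5.4, 0, 0], [0, 0, 0.12, 3.5, -8.5, 0, 0], [0, 0, 0.24, 4.6, -11.2, 0, 0], [0, 0, 0.36, 5.7, -13.9, 0, 0]]]}}

```text
time_s: 5.75
tcp_pos: [0.571, 0.0157, 0.2808]
ee_rot: [[0.373, 0.006, -0.928], [0.927, 0.027, 0.373], [0.027, -1.0, 0.004]]
wrist_force: [1.5, 0.1, -0.5]
gripper_width: 0.006
```

```bash
python3 - <<'E'
from h import *
go([.46,-.2,.27],down(-80))
c=optics.capture('scene'); crop(c,'s8',220,140,140,120,5)
c=optics.capture('top'); crop(c,'t8',200,150,130,110,5)
E
```

```text
t 5.75 tcp [0.571 0.016 0.281] F [ 1.5  0.1 -0.5] g 0.01 | turn [ 0.026 -2.128  0.021] shift [-24.17   0.43   2.24] rows 17.0
```

View pics/s8.png

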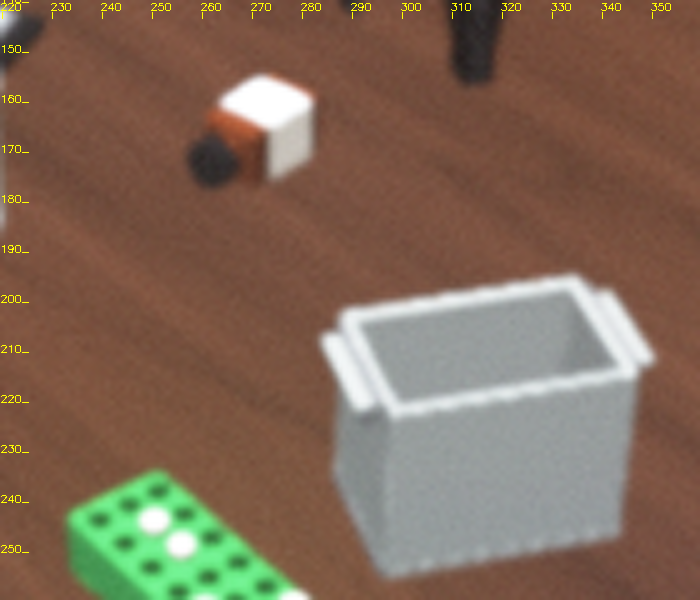

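View pics/t8.png

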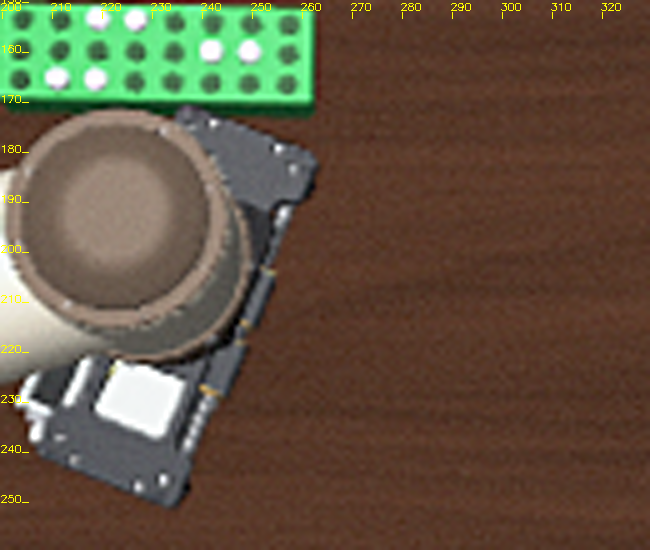

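The tub stands upright at about where the hinge predicted. Now the bottle: open, turn and go above it.

```bash
python3 - <<'E'
from h import *
go([.457,-.3145,.2],down(100))
E
```

```text
t 5.85 tcp [0.574 0.019 0.283] F [0.3 0.8 0.2] g 0.0 | turn [-0.015  1.021  0.031] shift [-35.56   7.11  -1.33] rows 8.7
```

Request:
{"api": "step_arm", "payload": {"moves": [[[0, 0.11, 0, -3.9, 0.2, -0.2, 100], [0, 0.22, 0, -7.8, 0.5, -0.4, 100], [0, 0.33, 0, -11.7, 1, -0.5, 100], [0, 0.44, 0, -15.6, 2, -0.6, 100], [0, 0.55, 0.02, -19.5, 3, -0.7, 100]]]}}

```text
time_s: 6.27
tcp_pos: [0.5039, -0.1673, 0.2411]
ee_rot: [[0.805, -0.007, -0.593], [0.593, 0.017, 0.805], [0.005, -1.0, 0.018]]
wrist_force: [-0.2, -0.3, 0.3]
gripper_width: 0.299
```

```bash
python3 - <<'E'
from h import *
go([.457,-.3145,.2],down(100))
E
```

```text
t 6.27 tcp [ 0.504 -0.167  0.241] F [-0.2 -0.3  0.3] g 0.3 | turn [-0.019  0.46   0.   ] shift [-12.52   3.89  -9.15] rows 3.8
```

Request:
{"api": "step_arm", "payload": {"moves": [[[0, 0.11, 0, -3.2, 1, -2.3, 100], [-0.01, 0.23, 0, -6.4, 2, -4.6, 100], [-0.02, 0.35, 0, -9.6, 3, -7, 100], [-0.02, 0.46, 0, -12.5, 3.9, -9.1, 100], [-0.02, 0.46, 0, -12.5, 3.9, -9.1, 100]]]}}

```text
time_s: 6.68
tcp_pos: [0.4553, -0.3164, 0.1974]
ee_rot: [[0.986, -0.005, -0.169], [0.169, -0.0, 0.986], [-0.005, -1.0, 0.001]]
wrist_force: [0.1, 0.8, -0.8]
gripper_width: 0.679
```

```bash
python3 - <<'E'
from h import *
c=optics.capture('wrist'); cv2.imwrite('pics/w9.png',c['image'][:,:,::-1])
go([.457,-.3145,.022],down(100))
print([proj(c,p) for p in [(.466,-.313,.024),(.414,-.322,.024),(.517,-.304,.024)]])
c=optics.capture('top'); crop(c,'t9',190,170,110,90,7)
E
```

```text
t 6.73 tcp [ 0.457 -0.315  0.198] F [-0.7 -0.1  0.1] g 0.73 | turn [-0.    -0.    -0.003] shift [ 0.11 17.63  0.02] rows 4.2
[array([283.89257065, 205.14184371]), array([283.85755098, 155.91060094]), array([284.07532327, 249.46986183])]
```

View pics/w9.png

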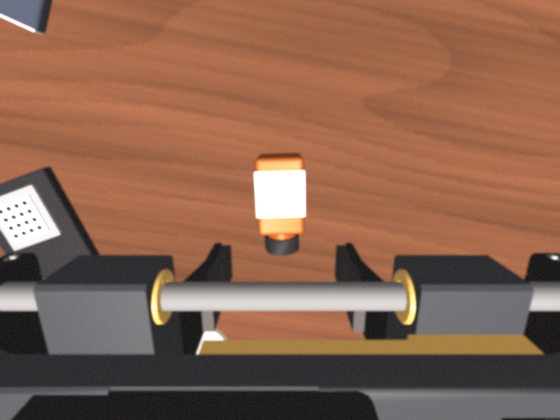

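View pics/t9.png

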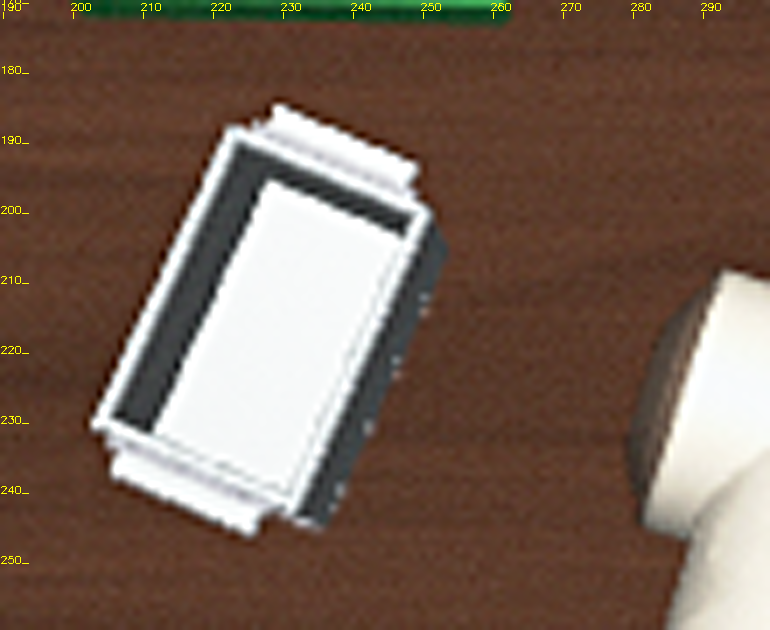

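The bottle is square between the open fingers at (280,200), and its ends match the prediction. The tub's mouth corners in the top view are (222,188), (251,199), (232,243), (203,230). Descending.

Request:
{"api": "step_arm", "payload": {"moves": [[[0, 0, 0, 0, 4, 0, 100], [0, 0, 0, 0, 8, 0, 100], [0, 0, 0, 0.1, 12, 0, 100], [0, 0, 0, 0.1, 15.5, 0, 100], [0, 0, 0, 0.1, 17.6, 0, 100]]]}}

```text
time_s: 7.2
tcp_pos: [0.4589, -0.3109, 0.0206]
ee_rot: [[0.983, -0.004, -0.181], [0.181, -0.0, 0.983], [-0.004, -1.0, 0.0]]
wrist_force: [0.1, -0.6, -0.1]
gripper_width: 0.993
```

Request:
{"api": "step_arm", "payload": {"moves": [[[0, 0, 0, 0, 0, 0, 30], [0, 0, 0, 0, 0, 0, 30], [0, 0, 0, 0, 0, 0, 30], [0, 0, 0, 0, 0, 0, 30], [0, 0, 0, 0, 0, 0, 30]]]}}

```text
time_s: 7.62
tcp_pos: [0.4619, -0.3127, 0.0253]
ee_rot: [[0.984, 0.003, -0.181], [0.181, -0.004, 0.984], [0.002, -1.0, -0.005]]
wrist_force: [0.5, -0.8, -0.4]
gripper_width: 0.707
```

Request:
{"api": "step_arm", "payload": {"moves": [[[0, 0, 0, 0, 0, 0, 30], [0, 0, 0, 0, 0, 0, 30], [0, 0, 0, 0, 0, 0, 30], [0, 0, 0, 0, 0, 0, 30], [0, 0, 0, 0, 0, 0, 30]]]}}

```text
time_s: 8.03
tcp_pos: [0.4612, -0.3127, 0.0243]
ee_rot: [[0.984, 0.001, -0.181], [0.181, -0.004, 0.984], [-0.0, -1.0, -0.004]]
wrist_force: [-0.8, 0.9, 6.1]
gripper_width: 0.55
```

```bash
python3 - <<'E'
from h import *
c=optics.capture('top')
q=[ray(c,p,.125) for p in [(222.5,188),(251,199),(232,243),(203,230.5)]]
print(np.round(q,3)); m=np.mean(q,0);print(m); ax=(q[0]-q[3])+(q[1]-q[2]); print(np.degrees(np.arctan2(ax[1],ax[0])),np.linalg.norm(q[0]-q[3]),np.linalg.norm(q[0]-q[1]))
go([.457,-.3145,.022],down(100))
E
```

```text
[[ 0.681  0.09   0.125]
 [ 0.646 -0.001  0.125]
 [ 0.508  0.056  0.125]
 [ 0.546  0.147  0.125]]
[0.59536879 0.07301524 0.125     ]
-22.739130396941064 0.1467346288479583 0.09718318830229696
t 8.08 tcp [ 0.461 -0.313  0.024] F [-0.9  0.2  5.9] g 0.55 | turn [ 0.004  0.007 -0.   ] shift [-0.45  0.23 -0.1 ] rows 0.1
```

Gripped (0.55 × 87 ≈ 48 mm). The tub's centre is about (0.595, 0.073), with its long axis at −22.5°. Lifting.

Request:
{"api": "step_arm", "payload": {"moves": [[[0, 0, 0, 0, -3, 0, 30], [0, 0, 0, 0, -7, 0, 30], [0, 0, 0, 0, -11, 0, 30], [0, 0, 0, 0, -15, 0, 30], [0, 0, 0, 0, -19, 0, 30]]]}}

```text
time_s: 8.5
tcp_pos: [0.4599, -0.3115, 0.2148]
ee_rot: [[0.984, -0.002, -0.18], [0.18, -0.002, 0.984], [-0.002, -1.0, -0.002]]
wrist_force: [2.4, -0.5, -2.0]
gripper_width: 0.549
```

```bash
python3 - <<'E'
from h import *
c=optics.capture('wrist'); cv2.imwrite('pics/w10.png',c['image'][:,:,::-1])
go([.590,.075,.215],down(67.5))
E
```

```text
t 8.55 tcp [ 0.464 -0.314  0.224] F [ 2.2 -2.5  6.4] g 0.55 | turn [0.01  0.576 0.014] shift [19.45  0.66 35.98] rows 9.8
```

View pics/w10.png

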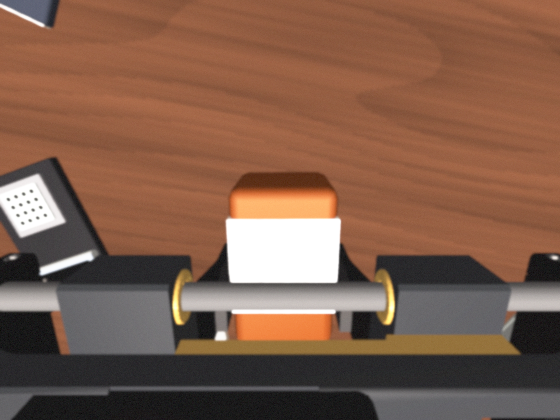

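The bottle is held square. Carrying it over the tub.

Request:
{"api": "step_arm", "payload": {"moves": [[[0, 0.05, 0, 1.9, 0, 3.6, 30], [0, 0.11, 0, 3.8, 0, 7.2, 30], [0, 0.17, 0, 5.7, 0, 10.8, 30], [0, 0.23, 0, 7.6, 0, 14.4, 30], [0, 0.29, 0, 9.5, 0, 18, 30]]]}}

```text
time_s: 8.97
tcp_pos: [0.5215, -0.1159, 0.2121]
ee_rot: [[0.994, -0.002, 0.112], [-0.112, -0.002, 0.994], [-0.001, -1.0, -0.003]]
wrist_force: [1.1, 0.3, -0.5]
gripper_width: 0.552
```

```bash
python3 - <<'E'
from h import *
go([.590,.075,.215],down(67.5))
E
```

```text
t 8.97 tcp [ 0.521 -0.116  0.212] F [ 1.1  0.3 -0.5] g 0.55 | turn [ 0.003  0.28  -0.001] shift [ 4.67 -0.35 19.74] rows 4.9
```

Request:
{"api": "step_arm", "payload": {"moves": [[[0, 0.06, 0, 0.9, 0, 4, 30], [0, 0.12, 0, 1.8, 0, 8, 30], [0, 0.18, 0, 2.7, 0, 12, 30], [0, 0.24, 0, 3.7, -0.2, 16, 30], [0, 0.28, 0, 4.7, -0.3, 19.7, 30]]]}}

```text
time_s: 9.38
tcp_pos: [0.5898, 0.0753, 0.2145]
ee_rot: [[0.925, -0.002, 0.381], [-0.381, -0.003, 0.925], [-0.001, -1.0, -0.003]]
wrist_force: [2.0, -0.2, -1.0]
gripper_width: 0.547
```

Request:
{"api": "step_arm", "payload": {"moves": [[[0, 0, 0, 0, 0, 0, 30], [0, 0, 0, 0, 0, 0, 30], [0, 0, 0, 0, 0, 0, 30], [0, 0, 0, 0, 0, 0, 30], [0, 0, 0, 0, 0, 0, 30]]]}}

```text
time_s: 9.8
tcp_pos: [0.5894, 0.0718, 0.2149]
ee_rot: [[0.925, -0.002, 0.381], [-0.381, -0.003, 0.925], [-0.0, -1.0, -0.003]]
wrist_force: [0.1, -0.1, -0.3]
gripper_width: 0.548
```

```bash
python3 - <<'E'
from h import *
c=optics.capture('wrist'); cv2.imwrite('pics/w11.png',c['image'][:,:,::-1])
go([.590,.075,.083],down(67.5))
c=optics.capture('scene'); crop(c,'s11',260,120,120,120,5)
E
```

```text
t 9.85 tcp [0.59  0.072 0.215] F [ 0.1  1.4 -0.8] g 0.55 | turn [ 0.003  0.002 -0.   ] shift [-0.07 13.2   0.35] rows 3.2
```

View pics/w11.png

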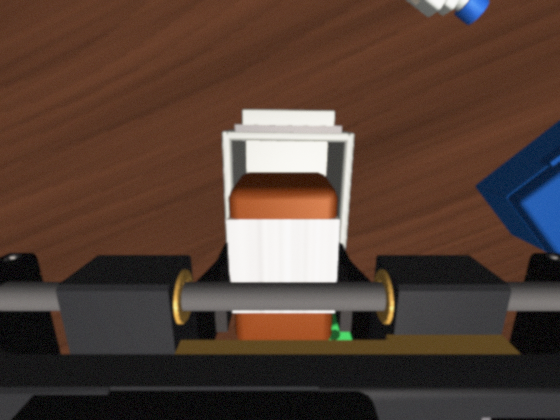

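View pics/s11.png

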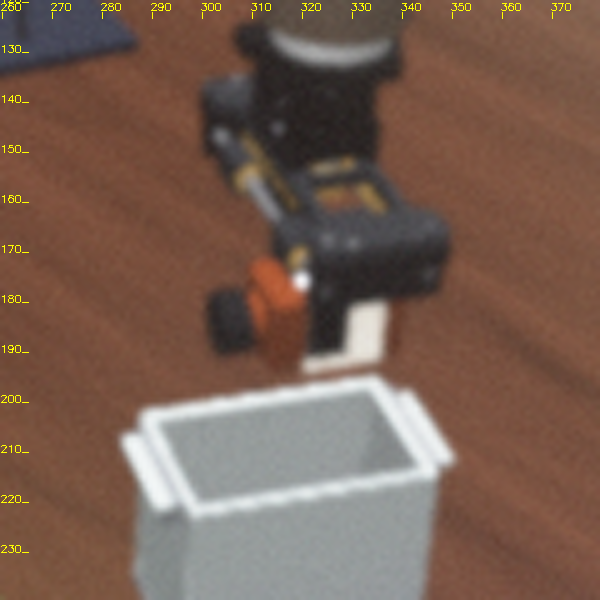

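The tub mouth's far edge runs (224–353,133), centred at 288, while the bottle is centred at 284. That needs a shift of about 3.5–4 mm along +z, which agrees with the pose. Lowering.

Request:
{"api": "step_arm", "payload": {"moves": [[[0, 0, 0, 0, 1.5, 0.4, 30], [0, 0, 0, 0, 4.5, 0.4, 30], [0, 0, 0, 0, 7.5, 0.4, 30], [0, 0, 0, 0, 10.5, 0.4, 30], [0, 0, 0, 0, 13, 0.4, 30]]]}}

```text
time_s: 10.32
tcp_pos: [0.5905, 0.0754, 0.0833]
ee_rot: [[0.925, -0.002, 0.38], [-0.38, -0.003, 0.925], [-0.001, -1.0, -0.003]]
wrist_force: [0.2, -0.2, -1.2]
gripper_width: 0.549
```

Request:
{"api": "step_arm", "payload": {"moves": [[[0, 0, 0, 0, 0, 0, 30], [0, 0, 0, 0, 0, 0, 30], [0, 0, 0, 0, 0, 0, 30], [0, 0, 0, 0, 0, 0, 60], [0, 0, 0, 0, 0, 0, 62]]]}}

```text
time_s: 10.73
tcp_pos: [0.5926, 0.0767, 0.0872]
ee_rot: [[0.925, 0.003, 0.379], [-0.379, -0.001, 0.925], [0.003, -1.0, -0.0]]
wrist_force: [-0.1, 0.1, -0.3]
gripper_width: 0.602
```

```bash
python3 - <<'E'
from h import *
c=optics.capture('wrist'); cv2.imwrite('pics/w12.png',c['image'][:,:,::-1])
go([.590,.075,.083],down(67.5))
E
```

```text
t 10.78 tcp [0.592 0.077 0.087] F [ 0.9 -1.4  0.6] g 0.61 | turn [0.001 0.004 0.003] shift [-0.15  0.38 -0.25] rows 0.1
```

View pics/w12.png

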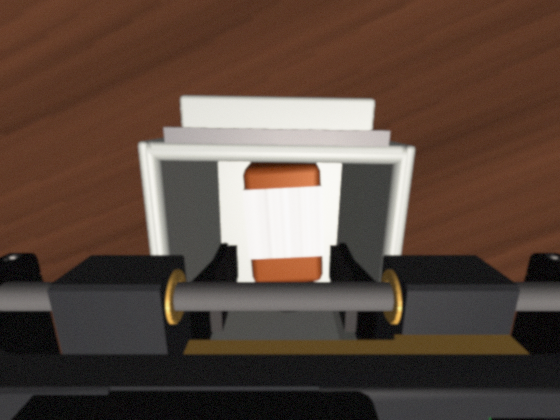

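The bottle lies flat on the tub floor at (285,220). Retracting to go for the flask.

Request:
{"api": "step_arm", "payload": {"moves": [[[0, 0, 0, 0, -3, 0, 62], [0, 0, 0, 0, -7, 0, 62], [0, 0, 0, 0, -11, 0, 62], [0, 0, 0, 0, -13, 0, 80], [0, 0, 0, 0, -14, 0, 100]]]}}

```text
time_s: 11.2
tcp_pos: [0.5932, 0.0772, 0.2306]
ee_rot: [[0.926, 0.008, 0.379], [-0.379, 0.0, 0.926], [0.007, -1.0, 0.003]]
wrist_force: [-0.5, -0.4, -0.0]
gripper_width: 0.697
```

```bash
python3 - <<'E'
from h import *
go([.448,.286,.18],down(126.5))
E
```

```text
t 11.2 tcp [0.593 0.077 0.231] F [-0.5 -0.4 -0. ] g 0.7 | turn [ 1.000e-03 -1.025e+00  8.000e-03] shift [-21.39   4.94  13.81] rows 8.2
```

Request:
{"api": "step_arm", "payload": {"moves": [[[0, -0.12, 0, -2.6, 0, 1.7, 100], [0, -0.24, 0, -5.2, 0, 3.4, 100], [0, -0.36, 0, -7.8, 0.5, 5.1, 100], [0, -0.48, 0, -10.4, 1.5, 6.8, 100], [0, -0.6, 0, -13, 2.5, 8.5, 100]]]}}

```text
time_s: 11.62
tcp_pos: [0.5021, 0.2055, 0.1993]
ee_rot: [[0.977, -0.001, -0.215], [0.215, -0.002, 0.977], [-0.002, -1.0, -0.002]]
wrist_force: [0.1, 0.5, 0.1]
gripper_width: 0.985
```

```bash
python3 - <<'E'
from h import *
go([.448,.286,.18],down(126.5))
E
```

```text
t 11.62 tcp [0.502 0.205 0.199] F [0.1 0.5 0.1] g 0.99 | turn [ 0.002 -0.421 -0.002] shift [-3.55  1.92  9.03] rows 3.4
```

Request:
{"api": "step_arm", "payload": {"moves": [[[0, -0.11, 0, -0.9, 0.5, 2.4, 100], [0, -0.22, 0, -1.8, 1, 4.8, 100], [0, -0.33, 0, -2.7, 1.5, 7, 100], [0, -0.42, 0, -3.5, 1.9, 9, 100], [0, -0.42, 0, -3.5, 1.9, 9, 100]]]}}

```text
time_s: 12.03
tcp_pos: [0.4479, 0.2871, 0.1792]
ee_rot: [[0.804, -0.003, -0.595], [0.595, -0.004, 0.804], [-0.005, -1.0, -0.001]]
wrist_force: [-0.4, -1.0, -0.3]
gripper_width: 1.002
```

```bash
python3 - <<'E'
from h import *
c=optics.capture('wrist'); cv2.imwrite('pics/w13.png',c['image'][:,:,::-1])
u=np.array([np.cos(np.radians(36.5)),np.sin(np.radians(36.5)),0]);m=np.array([.458,.293,.013])
print([proj(c,m+k*u) for k in (-.049,0,.049)])
go([.448,.286,.017],down(126.5))
c=optics.capture('top'); crop(c,'t13',190,170,110,90,7)
E
```

```text
[array([281.48734915, 160.64511526]), array([281.54720888, 207.11140085]), array([281.60233676, 249.90457193])]
t 12.08 tcp [0.449 0.286 0.18 ] F [ 0.  -0.9  0.1] g 1.0 | turn [ 0.002 -0.004 -0.004] shift [ 0.   16.27  0.07] rows 3.9
```

View pics/w13.png

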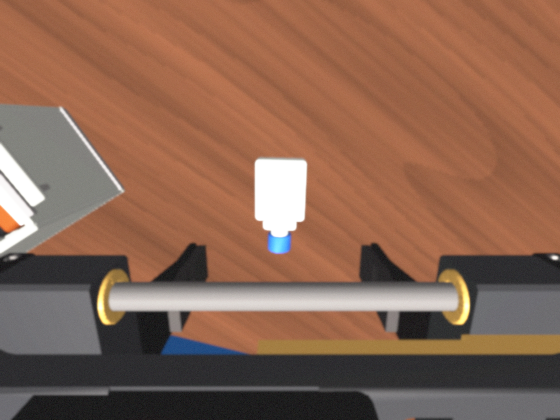

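View pics/t13.png

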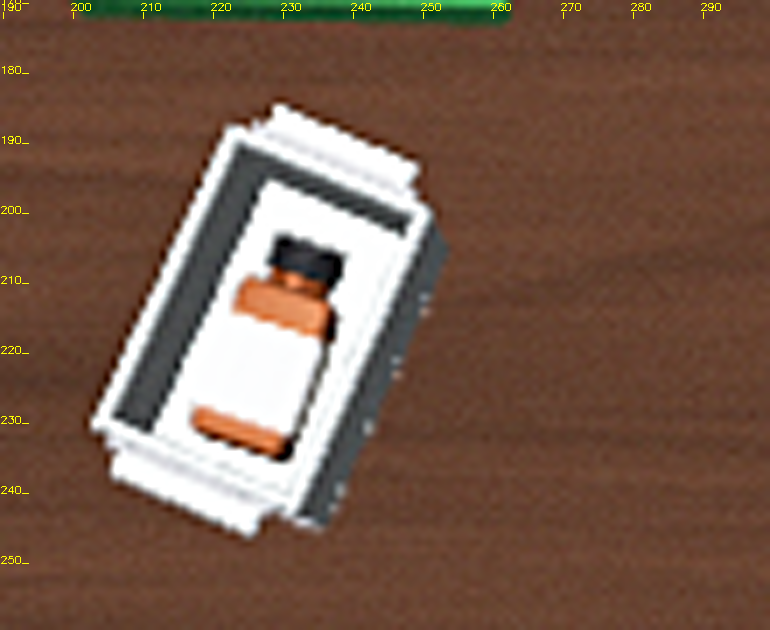

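The bottle lies centred in the tub. The flask at (281,205) is square to the jaws and the tip box is clear by more than 8 cm. Descending.

Request:
{"api": "step_arm", "payload": {"moves": [[[0, 0, 0, 0, 4, 0, 100], [0, 0, 0, 0, 8, 0, 100], [0, 0, 0, 0, 12, 0, 100], [0, 0, 0, 0, 14.5, 0, 100], [0, 0, 0, 0, 16.2, 0, 100]]]}}

```text
time_s: 12.55
tcp_pos: [0.4493, 0.2823, 0.0155]
ee_rot: [[0.809, -0.005, -0.587], [0.587, -0.006, 0.809], [-0.007, -1.0, -0.002]]
wrist_force: [-0.2, 0.2, 0.6]
gripper_width: 1.001
```

Request:
{"api": "step_arm", "payload": {"moves": [[[0, 0, 0, 0, 0, 0, 30], [0, 0, 0, 0, 0, 0, 30], [0, 0, 0, 0, 0, 0, 30], [0, 0, 0, 0, 0, 0, 30], [0, 0, 0, 0, 0, 0, 30]]]}}

```text
time_s: 12.97
tcp_pos: [0.4508, 0.2855, 0.0201]
ee_rot: [[0.808, 0.001, -0.59], [0.59, -0.0, 0.808], [0.001, -1.0, -0.001]]
wrist_force: [0.3, 1.0, -0.2]
gripper_width: 0.705
```

Request:
{"api": "step_arm", "payload": {"moves": [[[0, 0, 0, 0, 0, 0, 30], [0, 0, 0, 0, 0, 0, 30], [0, 0, 0, 0, 0, 0, 30], [0, 0, 0, 0, 0, 0, 30], [0, 0, 0, 0, 0, 0, 30]]]}}

```text
time_s: 13.38
tcp_pos: [0.4504, 0.2852, 0.0195]
ee_rot: [[0.807, -0.0, -0.59], [0.59, -0.002, 0.807], [-0.001, -1.0, -0.001]]
wrist_force: [-0.9, -0.2, 5.6]
gripper_width: 0.568
```

```bash
python3 - <<'E'
from h import *
go([.448,.286,.21],down(126.5))
E
```

```text
t 13.38 tcp [0.45  0.285 0.019] F [-0.9 -0.2  5.6] g 0.57 | turn [ 0.001 -0.006 -0.001] shift [ -0.17 -19.05   0.18] rows 4.6
```

Request:
{"api": "step_arm", "payload": {"moves": [[[0, 0, 0, 0, -3, 0, 30], [0, 0, 0, 0, -7, 0, 30], [0, 0, 0, 0, -11, 0, 30], [0, 0, 0, 0, -15, 0, 30], [0, 0, 0, 0, -19, 0, 30]]]}}

```text
time_s: 13.8
tcp_pos: [0.4497, 0.2849, 0.2103]
ee_rot: [[0.807, -0.002, -0.59], [0.59, -0.003, 0.807], [-0.003, -1.0, -0.001]]
wrist_force: [0.7, 0.8, -0.5]
gripper_width: 0.569
```

```bash
python3 - <<'E'
from h import *
c=optics.capture('wrist'); cv2.imwrite('pics/w14.png',c['image'][:,:,::-1])
go([.586,.078,.21],down(67.5))
E
```

```text
t 13.85 tcp [0.454 0.288 0.22 ] F [2.2 0.5 5.4] g 0.57 | turn [-0.006  1.026  0.014] shift [ -1.78   0.97 -24.74] rows 8.2
```

View pics/w14.png

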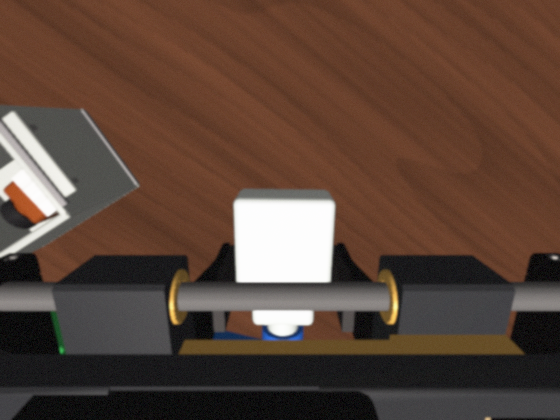

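The flask is held square between the pads. Carrying it to the tub.

Request:
{"api": "step_arm", "payload": {"moves": [[[0, 0.11, 0, -0.2, 0, -2.8, 30], [0, 0.22, 0, -0.4, 0, -5.6, 30], [0, 0.33, 0, -0.6, 0, -8.4, 30], [0, 0.44, 0, -0.8, 0, -11.2, 30], [0, 0.55, 0, -1, 0, -14, 30]]]}}

```text
time_s: 14.27
tcp_pos: [0.525, 0.1653, 0.2083]
ee_rot: [[0.997, -0.002, -0.076], [0.076, -0.003, 0.997], [-0.002, -1.0, -0.003]]
wrist_force: [0.6, 0.9, -0.8]
gripper_width: 0.57
```

```bash
python3 - <<'E'
from h import *
go([.586,.078,.21],down(67.5))
E
```

```text
t 14.27 tcp [0.525 0.165 0.208] F [ 0.6  0.9 -0.8] g 0.57 | turn [ 0.003  0.469 -0.001] shift [ 5.42 -0.16 -9.17] rows 3.8
```

Request:
{"api": "step_arm", "payload": {"moves": [[[0, 0.12, 0, 1.4, 0, -2.3, 30], [0, 0.24, 0, 2.7, 0, -4.6, 30], [0, 0.36, 0, 4, 0, -6.9, 30], [0, 0.47, 0, 5.4, -0.2, -9.1, 30], [0, 0.47, 0, 5.4, -0.2, -9.1, 30]]]}}

```text
time_s: 14.68
tcp_pos: [0.5878, 0.0771, 0.2102]
ee_rot: [[0.923, -0.001, 0.386], [-0.386, -0.004, 0.923], [0.0, -1.0, -0.004]]
wrist_force: [0.1, 1.3, 0.1]
gripper_width: 0.571
```

Request:
{"api": "step_arm", "payload": {"moves": [[[0, 0, 0, 0, 0, 0, 30], [0, 0, 0, 0, 0, 0, 30], [0, 0, 0, 0, 0, 0, 30], [0, 0, 0, 0, 0, 0, 30], [0, 0, 0, 0, 0, 0, 30]]]}}

```text
time_s: 15.1
tcp_pos: [0.5856, 0.0809, 0.211]
ee_rot: [[0.926, -0.001, 0.378], [-0.378, -0.003, 0.926], [-0.0, -1.0, -0.003]]
wrist_force: [-0.0, 0.9, 0.4]
gripper_width: 0.575
```

```bash
python3 - <<'E'
from h import *
c=optics.capture('wrist'); cv2.imwrite('pics/w15.png',c['image'][:,:,::-1])
go([.586,.078,.084],down(67.5))
E
```

```text
t 15.15 tcp [0.586 0.081 0.211] F [-0.5 -0.5  0.1] g 0.57 | turn [0.003 0.005 0.   ] shift [ 0.14 12.7  -0.21] rows 3.0
```

View pics/w15.png

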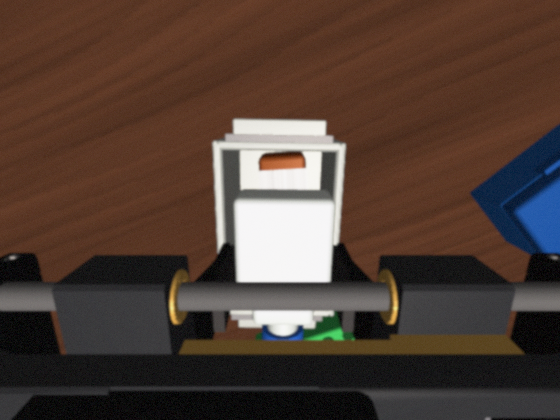

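The mouth runs (214–345,147), centred at 279.5, and the flask is at 284. A −z shift of about 3 mm fixes that. Lowering and releasing.

Request:
{"api": "step_arm", "payload": {"moves": [[[0, 0, 0, 0, 1, -0.3, 30], [0, 0, 0, 0.1, 4, -0.3, 30], [0, 0, 0, 0.1, 7, -0.3, 30], [0, 0, 0, 0.1, 10, -0.3, 30], [0, 0, 0, 0.1, 12.2, -0.3, 30]]]}}

```text
time_s: 15.57
tcp_pos: [0.5838, 0.0761, 0.0858]
ee_rot: [[0.925, -0.005, 0.379], [-0.379, -0.003, 0.925], [-0.003, -1.0, -0.005]]
wrist_force: [-0.2, -0.3, -0.8]
gripper_width: 0.575
```

Request:
{"api": "step_arm", "payload": {"moves": [[[0, 0, 0, 0, 0, 0, 30], [0, 0, 0, 0, 0, 0, 30], [0, 0, 0, 0, 0, 0, 30], [0, 0, 0, 0, 0, 0, 61], [0, 0, 0, 0, 0, 0, 64]]]}}

```text
time_s: 15.98
tcp_pos: [0.5867, 0.077, 0.0908]
ee_rot: [[0.925, 0.002, 0.379], [-0.379, -0.001, 0.925], [0.003, -1.0, -0.0]]
wrist_force: [0.4, 0.3, 0.1]
gripper_width: 0.612
```

```bash
python3 - <<'E'
from h import *
c=optics.capture('wrist'); cv2.imwrite('pics/w16.png',c['image'][:,:,::-1])
go([.586,.078,.23],down(67.5))
E
```

```text
t 16.03 tcp [0.587 0.077 0.091] F [0.9 0.4 1.2] g 0.62 | turn [0.001 0.004 0.002] shift [ -0.05 -13.94   0.07] rows 3.3
```

View pics/w16.png

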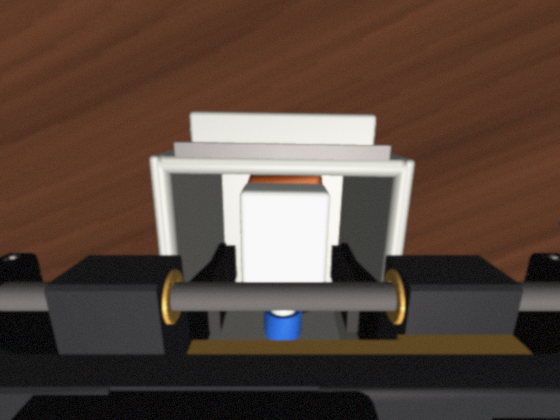

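The flask is released and resting on the bottle. Retracting up, then back towards the robot.

Request:
{"api": "step_arm", "payload": {"moves": [[[0, 0, 0, 0, -2, 0, 64], [0, 0, 0, 0, -5, 0, 64], [0, 0, 0, 0, -8.5, 0, 64], [0, 0, 0, 0, -12, 0, 64], [0, 0, 0, 0, -16, 0, 64]]]}}

```text
time_s: 16.45
tcp_pos: [0.5851, 0.0768, 0.2507]
ee_rot: [[0.925, -0.002, 0.379], [-0.379, -0.003, 0.925], [-0.001, -1.0, -0.003]]
wrist_force: [0.4, -0.0, -0.4]
gripper_width: 0.639
```

Request:
{"api": "step_arm", "payload": {"moves": [[[0, 0, 0, -3, 0, 3, 64], [0, 0, 0, -6, 0, 6, 64], [0, 0, 0, -9, 0, 9, 64], [0, 0, 0, -12, 0, 12, 64], [0, 0, 0, -14, 0, 14, 64]]]}}

```text
time_s: 16.87
tcp_pos: [0.5081, 0.262, 0.2499]
ee_rot: [[0.926, 0.001, 0.378], [-0.378, -0.001, 0.926], [0.001, -1.0, -0.0]]
wrist_force: [1.0, 0.4, -0.0]
gripper_width: 0.639
```

Request:
{"api": "step_arm", "payload": {"moves": [[[0, 0, 0, 0, 0, 0, 64], [0, 0, 0, 0, 0, 0, 64], [0, 0, 0, 0, 0, 0, 64], [0, 0, 0, 0, 0, 0, 64], [0, 0, 0, 0, 0, 0, 64]]]}}

```text
time_s: 17.28
tcp_pos: [0.5098, 0.2585, 0.2487]
ee_rot: [[0.925, -0.001, 0.381], [-0.381, -0.003, 0.925], [0.0, -1.0, -0.003]]
wrist_force: [0.2, -0.2, -0.5]
gripper_width: 0.64
```

```bash
python3 - <<'E'
from h import *
c=optics.capture('top'); crop(c,'t17',110,130,160,130,5)
c=optics.capture('scene'); crop(c,'s17',180,130,180,140,4)
s=r.sense();print(s['time_s'],s['tcp_pos'],s['wrist_force'])
E
```

```text
17.3833 [0.50977588 0.2586568  0.24854172] [-0.05129905 -1.12585221  0.63052971]
```

View pics/t17.png

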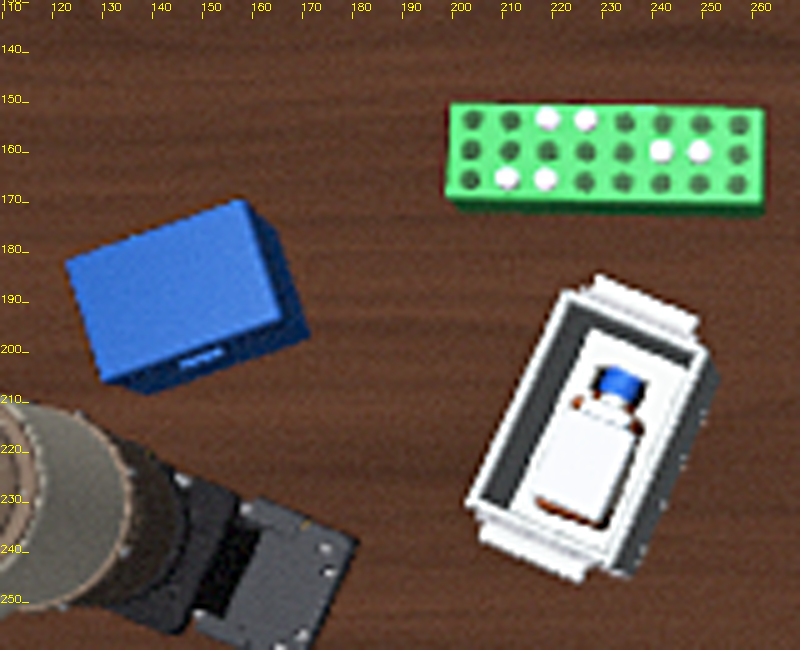

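View pics/s17.png

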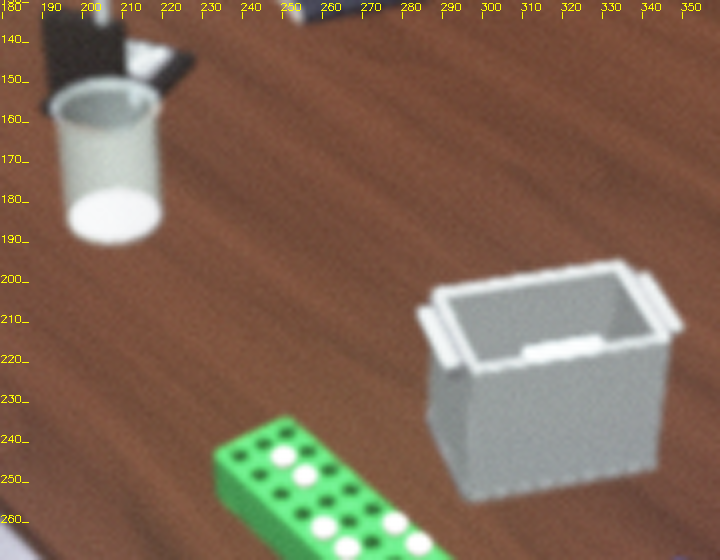

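Top view: the flask (620,430 in the crop) lies on the bottle, centred in the upright tub. The rack, tip box and beaker are where they were. Handing in.

```bash
python3 -c "
from station import r
print(r.finish_job())"
```

```text
the job is handed in; nothing more can be done
None
```

The tub is back up on its base, with the bottle and the flask inside it. I handed the job in at about 17.4 s of the 72 s allowed; no verdict is reported.

- **Tub:** I slipped the closed fingers under the rim of its upper wall and swung it about its base edge until it fell onto its base. Its centre then measured (0.595, 0.073), against (0.595, 0.076) expected from tipping alone.
- **Empties:** The bottle was lowered in first and let drop about 5 cm, so it lies flat on the tub floor. The flask was placed on top of it.
- **Last checks:** The final top and side views show the tub upright and both empties centred well below the rim. The rack, tip box and beaker appear where they were, judged by eye, and the gripper is clear of everything.
- **Force readings:** The wrist force showed one −20 N spike while the arm was braking in free air. It was back near 0 on the next reading, so I took it as inertial. Both grasps showed about 6 N upwards. No other check failed or disagreed.

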